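# Put the loupe away and shut its drawer

### The job

Stand the small black eye loupe upright in the open drawer with the orange front, then push that drawer fully shut. Leave the blue-fronted drawer as it is, still open.

Things in the scene. Friction and masses are not known exactly. Their poses are not given: they have to be found in the camera images.
- loupe_center (a point): Centre, half-way up, of the loose matt-black eye loupe: a round cup 38 mm tall, 43 mm in diameter over its upper half and 36 mm below, standing upright on the desk, 30 to 50 g; grasp it from above across any diameter. z is up. A lower dark ring-shaped roll of tape (58 mm across, 19 mm high) near by is not wanted.
- loupe: The same loupe; origin at the centre of its underside, z up.
- orange_inside (a point): Point on the inner floor of the orange-fronted drawer, mid-width, 35 mm behind its front panel's inner face; moves with the drawer. x points the way the drawer shuts, z up. Inside 130 mm wide, floor from 35 mm before to 57 mm past this point; sides 37 mm and front panel 50 mm above the floor. Its fixed grey unit is 105 mm deep, 150 mm wide, 64 mm high; its front edge lies (opening - 35 mm) past this point.
- orange_pull (a point): Centre of the outer face of the aluminium pull bar on the orange front (bar 50 mm wide, 10 mm high, standing 12 mm out from the front panel). Same axes as the drawer: push it along +x to shut. It stands about 33 mm above the desk.
- orange_drawer (a joint): How far the orange-fronted drawer is open, in m: 0 = fully shut against its stop, 0.085 = fully out. It slides with 1 to 2 N of friction and stays where it is left.
- blue_pull (a point): Centre of the outer face of the same kind of pull bar on the blue-fronted drawer of the second, otherwise identical unit, which also stands part open and is to be left alone. The two units may stand either way round.
Not all that is in view belongs to the job. Of the things like the loupe, leave any that is turquoise; of the rest the larger one is meant.

How it is judged:
By the outcome, as a careful person would: the job done as asked, in the order asked, and still so for the second after the job is handed in, with the robot touching nothing.
It also fails if it takes over 53 s, if anything falls off the work surface, if the arm or the gripper's body presses on something with over 40 N, if the wrist force passes 120 N, or if a joint passes its speed limit or range.

### The arm

A 6-joint arm with a two-finger parallel gripper is mounted at the origin on a cart in front of the work surface, level with it; the furniture and walls round the work are solid. World frame = base frame: x ahead of the robot, y to its left, z up, the work surface at z = 0. Lengths are in m, angles in rad, forces in N, time in s.
With the tool pointing down it reaches from about 0.3 to 0.875 m from the base axis. Payload 6.4 kg.
Tool frame: the origin (TCP) lies between the finger pads; the fingertips stand ctrl.tip_extent ahead of it and the grasp point (between the pads) is the TCP (ctrl.tip_extent is the distance from the TCP to the fingertips, in m); z points along the fingers, y is the line along which they close (so a half turn about z gives the same grasp; the last joint's range is limited). The gripper opens to 85 mm and grips with 20 to 120 N. Pads are 22 mm wide; open, the fingers measure 114 mm over their backs; the gripper's body (76 mm by 85 mm) begins 54 mm behind the grasp point. The pads swing forward as they close: fully open they stand 13 mm farther back than shut.
Start: joints at [1.01, 0.181, 1.607, -0, 1.354, -0.206], TCP at [0.2, 0.539, 0.229] pointing down, gripper open.
Joint ranges: [-2.99, 2.99], [-0.89, 2.07], [0.3, 2.58], [-1.14, 4.28], [0, 2.63], [-3.12, 3.12]. Speed limits (rad/s): [2.57, 2.57, 3.01, 3.14, 3.14, 3.14].

### API

Orientations are given as a unit quaternion [w, x, y, z].
In Python, from bench import ctrl gives the robot as it stands.
- The arm moves only by the tool send_rows, never from a script. Its arguments are lists of equal length, an entry for each row: "dr": the turn, a rotation vector about the tool's x, y, z in units of 6 degrees (1.0 is 6 degrees), a list of three; "xyz": the shift along the tool's x, y, z in cm, a list of three; "jaw": the opening in per cent of the stroke, from 0 (shut) to 100 (fully open). In form: {"dr": [[wx, wy, wz], ...], "xyz": [[dx, dy, dz], ...], "jaw": [jaw, ...]}. A call has exactly 8 rows; each row is the pose to reach, as a shift and turn from the pose commanded when the call began, along the tool's axes at that moment; what a row does not reach only later rows make up. A row lasts 1/8 s, in which the tool goes at most 62.5 mm and 10.7 degrees, less where a joint would pass 70% of its speed; a pose out of reach is approached as far as the arm can. A call with a gripper value outside its range is refused whole. The fingers move at their own pace and stop on an object; the grip force is fixed at half the most. Time passes only in rows, so rows that repeat a pose let the fingers close, or fill a call up. It gives the time, the measured TCP pose, the force, the opening and the grip force at its end, in the units of the state.
- ctrl.get_obs(): the state, without advancing time (a new reading comes with each control period).
- ctrl.camera(name): name is "side" or "top"; returns the picture (384x512x3 uint8, red, green, blue); there is no depth.
- ctrl.calibration(name): a dict with "camera_matrix" (3x3 intrinsics, pixels), "world_from_camera" (4x4, takes a point from camera to world coordinates). Camera axes: x right, y up, looking along -z (the intrinsics and any distortion apply to the point x, -y, -z); pixel columns grow to the right and rows downward; lengths in m; the calibration is good to about 2 mm. A picture is of the moment at which its call begins. calibration takes no time and is no camera call.
- ctrl.hand_in(): hands the job in; it is judged then, once.
The state is a dict: "time_s": time; "q": joint angles; "dq": joint speeds; "joint_efforts": joint torques, N m; "eef_pos": TCP position; "eef_rot": TCP orientation; "wrist_force": force on the tool from outside, world axes, zero at the start; "torque": the same for the moment, N m; "opening": opening from 0.0 (shut) to 1.0 (fully open); "grasp_force": force on a finger pad.
Only numpy, scipy, OpenCV 4.12 (cv2) and the standard library are available. Lean on these libraries where they do the work, as an engineer would, in place of code of your own. Each camera call takes 0.05 s, during which the arm holds its last target. There are 200 camera calls.

## Working session

There is one attempt and no reset: what is moved stays moved. The work goes in short steps, Python scripts to look and compute and a tool call to move; the robot and the scene stay as the last step left them, time stands still between calls to the robot, and variables do not carry over. Pictures are saved under pics/ and viewed, at most 10 in all, crops included, and the job is handed in when it is done.

Besides the shell and the picture viewer there is one more tool, called as name(argument=value, ...) on one line, values as JSON. send_rows: Moves the arm, as the interface text tells. Its arguments: {"type":"object","properties":{"dr":{"type":"array","items":{"type":"array","items":{"type":"number"}}},"xyz":{"type":"array","items":{"type":"array","items":{"type":"number"}}},"jaw":{"type":"array","items":{"type":"number"}}},"required":["dr","xyz","jaw"]}

```bash
mkdir -p pics; cat > h.py <<'E'
import numpy as np, cv2
from bench import ctrl
def snap(n,f):
    im=ctrl.camera(n); cv2.imwrite('pics/'+f,im[:,:,::-1]); return im
def cal(n):
    c=ctrl.calibration(n); return np.array(c['camera_matrix']),np.array(c['world_from_camera']),c
def px2w(n,u,v,z):
    K,T,c=cal(n); D=np.array(c.get('distortion',np.zeros(5)),float)
    p=cv2.undistortPoints(np.array([[[u,v]]],float),K,D)[0,0]
    d=T[:3,:3]@np.array([p[0],-p[1],-1]); o=T[:3,3]
    return o+d*(z-o[2])/d[2]
def w2px(n,P):
    K,T,c=cal(n); q=T[:3,:3].T@(np.array(P)-T[:3,3]); q=np.array([q[0],-q[1],-q[2]])
    D=np.array(c.get('distortion',np.zeros(5)),float)
    return cv2.projectPoints(q.reshape(1,1,3),np.zeros(3),np.zeros(3),K,D)[0].ravel()
E
python3 - <<'E'
from h import *
for n in('top','side'):
    snap(n,n+'0.png'); k,T,c=cal(n); print(c.keys(),k.round(1).tolist(),T.round(3).tolist())
print(ctrl.tip_extent, ctrl.get_obs())
E
```

```text
dict_keys(['camera_matrix', 'world_from_camera']) [[375.1, 0.0, 257.7], [0.0, 375.1, 190.3], [0.0, 0.0, 1.0]] [[-0.002, 0.996, -0.085, 0.497], [-1.0, -0.002, -0.0, 0.028], [-0.001, 0.085, 0.996, 1.068], [0.0, 0.0, 0.0, 1.0]]
dict_keys(['camera_matrix', 'world_from_camera']) [[409.2, 0.0, 255.1], [0.0, 409.2, 193.5], [0.0, 0.0, 1.0]] [[-0.983, 0.066, -0.17, 0.408], [-0.183, -0.365, 0.913, 0.818], [-0.001, 0.929, 0.371, 0.381], [0.0, 0.0, 0.0, 1.0]]
0.019 {'time_s': 0.1, 'q': array([ 1.00969781e+00,  1.81492363e-01,  1.60790715e+00,  1.47566145e-06,
        1.35377903e+00, -2.06285925e-01]), 'dq': array([-0.00014313, -0.00059548, -0.00337487,  0.00132748, -0.00135317,
        0.00012999]), 'joint_efforts': array([ 1.36476679e-03, -4.45874655e+01, -3.52235842e+01, -1.60079999e-04,
        4.25149425e-03,  1.41192692e-05]), 'eef_pos': array([0.19946978, 0.53876493, 0.22796025]), 'eef_rot': array([-2.97505611e-04,  1.76477277e-01,  9.84304395e-01, -7.35022291e-04]), 'wrist_force': array([ 0.1472946 , -0.74712067,  0.24014566]), 'torque': array([-0.01391782, -0.00174869, -0.00961882]), 'grasp_force': 0.0, 'opening': 0.9998448453436661}
```

View pics/top0.png

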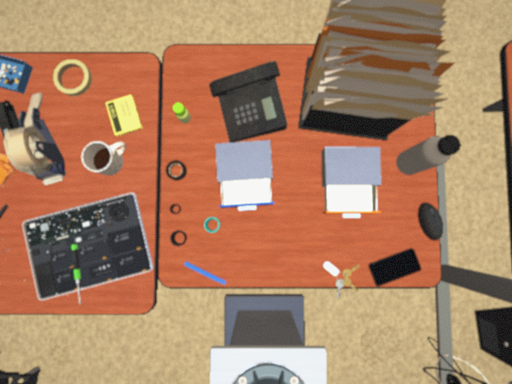

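View pics/side0.png

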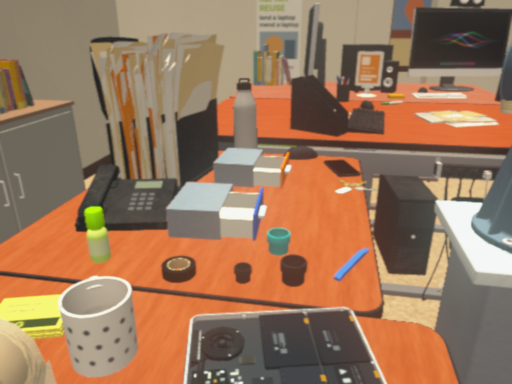

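The top view shows these loupe-like things: a larger black cup at (179,238), a smaller black cup at (176,209), a turquoise cup at (211,225) and the tape roll at (176,170). The orange front is at about (352,212) and the blue front at about (247,206). I choose (179,238), which is (293,269) in the side view, and check it in one crop.

```bash
python3 - <<'E'
from h import *
a=cv2.imread('pics/top0.png');b=cv2.imread('pics/side0.png')
A=cv2.resize(a[130:250,150:390],None,fx=3.3,fy=3.3,interpolation=cv2.INTER_CUBIC)[:, :792]
B=cv2.resize(b[225:290,150:390],(792,200),interpolation=cv2.INTER_CUBIC)
cv2.imwrite('pics/crop.png',np.vstack([A,B]))
print(w2px('top',[.2,.539,.229]),w2px('side',[.2,.539,.229]))
for n,u,v,z in [('top',179,238,.038),('side',293,259,.038),('top',176,209,.03),('top',211,225,.038),('top',352,215.5,.033),('top',247,208,.033)]: print(n,u,v,px2w(n,u,v,z).round(4))
E
```

```text
[ 21.81558988 360.70033305] [634.98987818 272.48220387]
top 179 238 [0.455 0.243 0.038]
side 293 259 [0.4531 0.2427 0.038 ]
top 176 209 [0.5344 0.2542 0.03  ]
top 211 225 [0.4901 0.156  0.038 ]
top 352 215.5 [ 0.5153 -0.2316  0.033 ]
top 247 208 [0.5366 0.0576 0.033 ]
```

View pics/crop.png

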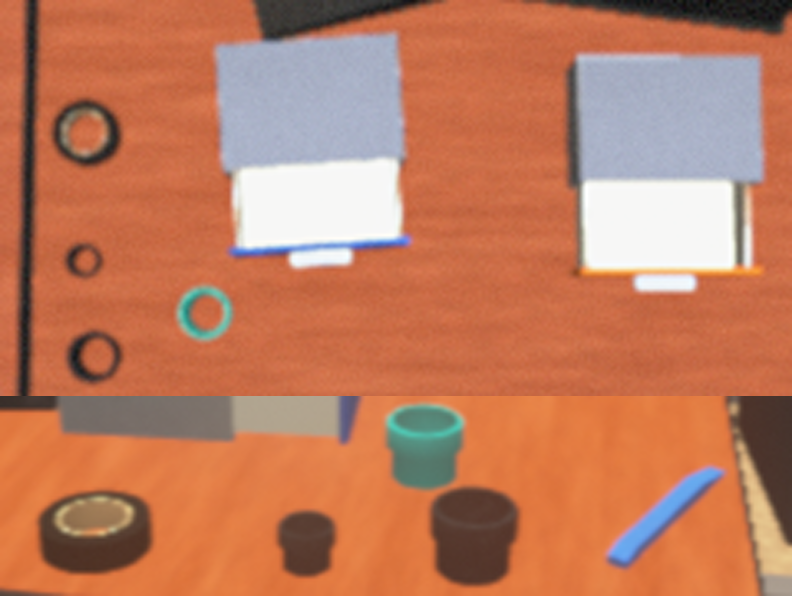

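The crop confirms the larger black cup. It reads (0.454, 0.243) in both cameras, while the neighbouring black cup is clearly smaller. Next I measure the drawer.

```bash
python3 - <<'E'
from h import *
a=cv2.imread('pics/top0.png'); hsv=cv2.cvtColor(a,cv2.COLOR_BGR2HSV)
c=lambda x,y:(150+x/3.3,130+y/3.3)
for nm,p,z in [('frontL top',c(579,272),.056),('frontR top',c(763,270),.056),('pull L',c(633,291),.033),('pull R',c(697,291),.033),('pull mid',c(665,291),.033),
 ('unit BL',c(577,56),.064),('unit BR',c(760,56),.064),('unit FL',c(577,181),.064),('unit FR',c(764,181),.064),
 ('floor FL',c(583,267),.006),('floor FR',c(736,267),.006),
 ('blue pull mid',c(321,265),.033)]:
    print(nm,np.round(p,1),px2w('top',*p,z).round(4))
# side view orange front rim
h=hsv[200:225,320:385]; m=((h[...,0]>8)&(h[...,0]<22)&(h[...,1]>150)&(h[...,2]>180)).astype('uint8')
ys,xs=np.nonzero(m); print(xs.min()+320,xs.max()+320,ys.mean()+200,np.polyfit(xs,ys,1))
E
```

```text
frontL top [325.5 212.4] [ 0.5234 -0.1545  0.056 ]
frontR top [381.2 211.8] [ 0.5247 -0.3048  0.056 ]
pull L [341.8 218.2] [ 0.508  -0.2034  0.033 ]
pull R [361.2 218.2] [ 0.5079 -0.2568  0.033 ]
pull mid [351.5 218.2] [ 0.508  -0.2301  0.033 ]
unit BL [324.8 147. ] [ 0.7006 -0.1545  0.064 ]
unit BR [380.3 147. ] [ 0.7002 -0.305   0.064 ]
unit FL [324.8 184.8] [ 0.5972 -0.1527  0.064 ]
unit FR [381.5 184.8] [ 0.5969 -0.3052  0.064 ]
floor FL [326.7 210.9] [ 0.5289 -0.167   0.006 ]
floor FR [373.  210.9] [ 0.5286 -0.2982  0.006 ]
blue pull mid [247.3 210.3] [0.5302 0.0569 0.033 ]
320 384 215.25 [-0.04097949 16.57590215]
```

send_rows(dr=[[0,0,-1.5],[0,0,-3],[0,0,-3.39],[0,0,-3.39],[0,0,-3.39],[0,0,-3.39],[0,0,-3.39],[0,0,-3.39]], xyz=[[-5.6,-3.1,0],[-11.2,-6.3,0],[-16.8,-9.4,2],[-22.4,-12.6,6],[-28,-15.7,8],[-34.1,-18.9,11],[-34.1,-18.9,12],[-34.1,-18.9,12]], jaw=[100,100,100,100,100,100,100,100])

```text
time_s: 1.1
eef_pos: [0.4536, 0.2411, 0.1065]
eef_rot: [-0.002, 0.002, 1.0, -0.001]
wrist_force: [-0.3, 0.5, -0.5]
opening: 0.999
grasp_force: 0.0
```

Measured values fit the given sizes: the unit is 150 mm wide and 104 mm deep, and the pull bar is 53 mm against 50 mm. The unit's front edge is at x=0.597, the pull face at (0.508, -0.230), and the opening is about 70 mm. The target floor point is about (0.562, -0.230). Now the grasp.

send_rows(dr=[[0,0,0],[0,0,0],[0,0,0],[0,0,0],[0,0,0],[0,0,0],[0,0,0],[0,0,0]], xyz=[[0,0.2,2],[0,0.2,4],[0,0.2,6],[0,0.2,7.2],[0,0.2,7.8],[0,0.2,7.8],[0,0.2,7.8],[0,0.2,7.8]], jaw=[88,88,88,88,88,88,40,40])

```text
time_s: 2.1
eef_pos: [0.4544, 0.2457, 0.0315]
eef_rot: [0.001, -0.0, 1.0, 0.0]
wrist_force: [-2.8, -0.4, 8.9]
opening: 0.47
grasp_force: 20.8
```

send_rows(dr=[[0,0,0],[0,0,0],[0,0,0],[0,0,0],[0,0,0],[0,0,0],[0,0,0],[0,0,0]], xyz=[[0,0,0],[0,0,0],[0,0,0],[0,0,0],[0,0,0],[0,0,0],[0,0,-1],[0,0,-2]], jaw=[30,30,30,30,30,30,30,30])

```text
time_s: 3.1
eef_pos: [0.454, 0.2455, 0.0516]
eef_rot: [0.0, -0.0, 1.0, 0.0]
wrist_force: [-0.5, 0.6, -0.3]
opening: 0.421
grasp_force: 59.9
```

```bash
python3 - <<'E'
from h import *
snap('side','s1.png'); o=ctrl.get_obs(); print(o['eef_pos'],o['opening'],o['grasp_force'],o['wrist_force'])
E
```

```text
[0.45497606 0.24585945 0.05293614] 0.4201175921042599 59.87156848073937 [1.22355489 0.01640099 0.30965112]
```

View pics/s1.png

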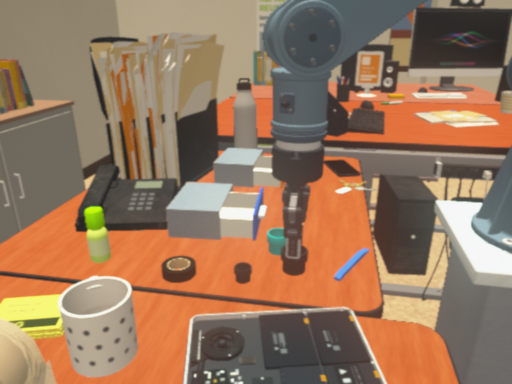

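```bash
python3 - <<'E'
from h import *
b=cv2.imread('pics/s1.png')[150:290,200:360]
b=cv2.convertScaleAbs(b,alpha=1.8,beta=20)
cv2.imwrite('pics/c1.png',cv2.resize(b,(640,560),interpolation=cv2.INTER_CUBIC))
P=[.454,.2455,.0525]
for dz in(0,-.019,-.0525,.0): print(w2px('side',[P[0],P[1],P[2]+dz]))
E
```

```text
[292.59081595 251.92913233]
[292.20700479 262.26037522]
[291.54990831 279.94778019]
[292.59081595 251.92913233]
```

View pics/c1.png

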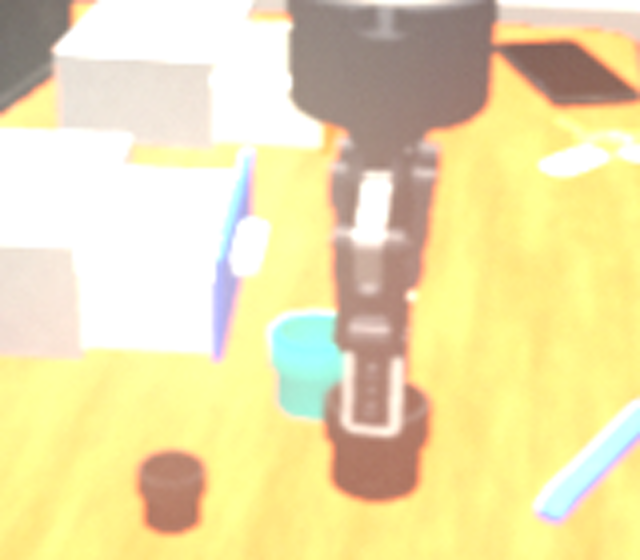

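The loupe is held upright at its upper half, with the pad tips near crop (375,435) and the loupe base at (375,495). I carry it high over to the drawer.

send_rows(dr=[[0,0,0],[0,0,0],[0,0,0],[0,0,0],[0,0,0],[0,0,0],[0,0,0],[0,0,0]], xyz=[[0,0,-4],[0,0,-8],[0,-1,-11],[-1,-5,-11],[-2,-9.5,-11],[-3,-14,-11],[-4,-18.5,-11],[-5,-23,-11]], jaw=[30,30,30,30,30,30,30,30])

```text
time_s: 4.15
eef_pos: [0.5042, 0.014, 0.1613]
eef_rot: [0.0, -0.0, 1.0, -0.0]
wrist_force: [0.7, 0.1, 0.4]
opening: 0.418
grasp_force: 60.0
```

send_rows(dr=[[0,0,0],[0,0,0],[0,0,0],[0,0,0],[0,0,0],[0,0,0],[0,0,0],[0,0,0]], xyz=[[-1,-4.5,0],[-2,-9,0],[-3,-13.5,0],[-4,-18,0],[-5,-22,0],[-5.6,-24.5,0],[-5.6,-24.5,0],[-5.6,-24.5,0]], jaw=[30,30,30,30,30,30,30,30])

```text
time_s: 5.15
eef_pos: [0.5596, -0.2287, 0.1606]
eef_rot: [-0.0, -0.0, 1.0, 0.0]
wrist_force: [0.6, -0.3, -0.2]
opening: 0.417
grasp_force: 60.0
```

```bash
python3 - <<'E'
from h import *
a=snap('top','t2.png'); b=snap('side','s2.png'); o=ctrl.get_obs(); print(o['eef_pos'],o['opening'],o['grasp_force'],o['wrist_force'])
A=cv2.resize(a[140:240,300:430,::-1],(520,400),interpolation=cv2.INTER_CUBIC)
B=cv2.resize(b[80:210,190:320,::-1],(280,280),interpolation=cv2.INTER_CUBIC)
B=cv2.copyMakeBorder(cv2.convertScaleAbs(B,alpha=1.3),0,120,0,0,cv2.BORDER_CONSTANT)
cv2.imwrite('pics/c2.png',np.hstack([A,B]))
E
```

```text
[ 0.5597423  -0.22828463  0.16078151] 0.41972954018722824 60.04889796953648 [0.82227629 0.04096689 0.06459746]
```

View pics/c2.png

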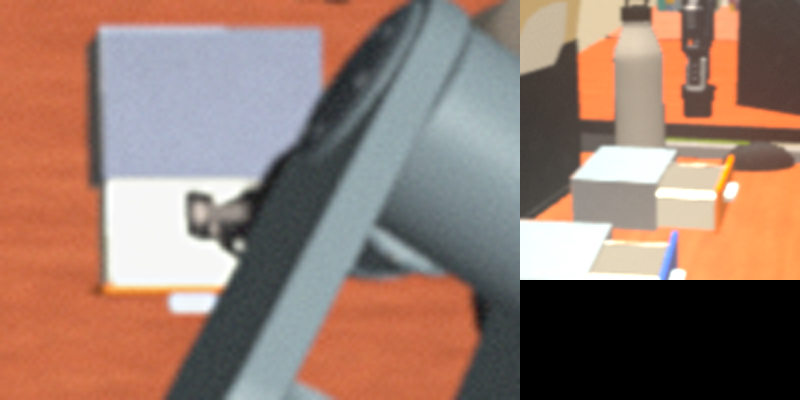

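The loupe hangs over the open part of the orange drawer, at side crop (697,100). I lower it, taking the last part slowly.

send_rows(dr=[[0,0,0],[0,0,0],[0,0,0],[0,0,0],[0,0,0],[0,0,0],[0,0,0],[0,0,0]], xyz=[[-0.2,-0.2,2.5],[-0.2,-0.2,5],[-0.2,-0.2,7.5],[-0.2,-0.2,9.5],[-0.2,-0.2,10.6],[-0.2,-0.2,11.2],[-0.2,-0.2,11.4],[-0.2,-0.2,11.4]], jaw=[30,30,30,30,30,30,30,30])

```text
time_s: 6.25
eef_pos: [0.5623, -0.2317, 0.0474]
eef_rot: [0.0, -0.0, 1.0, -0.0]
wrist_force: [-0.5, -1.2, 0.1]
opening: 0.422
grasp_force: 60.0
```

send_rows(dr=[[0,0,0],[0,0,0],[0,0,0],[0,0,0],[0,0,0],[0,0,0],[0,0,0],[0,0,0]], xyz=[[0,0,0.1],[0,0,0.2],[0,0,0.3],[0,0,0.4],[0,0,0.4],[0,0,0.4],[0,0,0.4],[0,0,0.4]], jaw=[30,30,30,30,30,30,30,30])

```text
time_s: 7.25
eef_pos: [0.562, -0.2315, 0.0428]
eef_rot: [0.0, -0.0, 1.0, -0.0]
wrist_force: [0.8, 0.1, -0.6]
opening: 0.424
grasp_force: 60.0
```

send_rows(dr=[[0,0,0],[0,0,0],[0,0,0],[0,0,0],[0,0,0],[0,0,0],[0,0,0],[0,0,0]], xyz=[[0,0,0.1],[0,0,0.15],[0,0,0.2],[0,0,0.25],[0,0,0.3],[0,0,0.3],[0,0,0.3],[0,0,0.3]], jaw=[30,30,30,30,30,30,30,30])

```text
time_s: 8.25
eef_pos: [0.5631, -0.2316, 0.0416]
eef_rot: [0.001, -0.0, 1.0, -0.0]
wrist_force: [-1.0, 3.1, 10.2]
opening: 0.422
grasp_force: 65.5
```

The wrist force reads 10 N, so the base is on the floor. I ease up a little, release to a partial opening, and retreat.

send_rows(dr=[[0,0,0],[0,0,0],[0,0,0],[0,0,0],[0,0,0],[0,0,0],[0,0,0],[0,0,0]], xyz=[[0,0,-0.2],[0,0,-0.2],[0,0,-0.2],[0,0,-0.2],[0,0,-0.2],[0,0,-0.2],[0,0,-0.2],[0,0,-0.2]], jaw=[30,30,50,60,70,70,70,70])

```text
time_s: 9.25
eef_pos: [0.562, -0.2315, 0.0418]
eef_rot: [0.0, -0.0, 1.0, -0.0]
wrist_force: [-0.3, 1.4, -0.8]
opening: 0.698
grasp_force: 0.0
```

send_rows(dr=[[0,0,0],[0,0,0],[0,0,0],[0,0,0],[0,0,0],[0,0,0],[0,0,0],[0,0,0]], xyz=[[0,0,-0.7],[0,0,-2],[0,0,-4],[0,0,-7],[0,0,-11],[5,0,-11],[10,0,-11],[13,0,-11]], jaw=[70,70,70,70,70,70,70,70])

```text
time_s: 10.25
eef_pos: [0.4305, -0.2314, 0.1533]
eef_rot: [0.0, 0.0, 1.0, -0.001]
wrist_force: [-0.1, -0.1, 0.7]
opening: 0.703
grasp_force: 0.0
```

```bash
python3 - <<'E'
from h import *
a=snap('top','t3.png'); b=snap('side','s3.png'); o=ctrl.get_obs(); print(o['eef_pos'],o['opening'],o['grasp_force'],o['wrist_force'])
A=cv2.resize(a[130:250,200:400,::-1],(480,288),interpolation=cv2.INTER_CUBIC)
B=cv2.resize(b[130:220,200:300,::-1],(320,288),interpolation=cv2.INTER_CUBIC)
cv2.imwrite('pics/c3.png',np.hstack([A,cv2.convertScaleAbs(B,alpha=1.2)]))
E
```

```text
[ 0.43004688 -0.23144173  0.15313593] 0.7013409308125582 0.0 [ 0.66414546 -0.7339987   0.46201471]
```

View pics/c3.png

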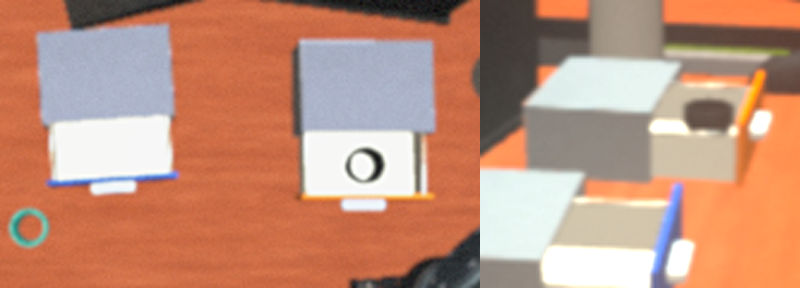

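The loupe stands upright in the orange drawer, its ring at crop (365,164), and blue is untouched. I shut the fingers and come down in front of the pull.

send_rows(dr=[[0,0,0],[0,0,0],[0,0,0],[0,0,0],[0,0,0],[0,0,0],[0,0,0],[0,0,0]], xyz=[[0,0,0],[0,0,2],[0,0,4],[0,0,6],[0,0,8],[0,0,10],[0,0,11.6],[0,0,11.6]], jaw=[0,0,0,0,0,0,0,0])

```text
time_s: 11.35
eef_pos: [0.4318, -0.2309, 0.0348]
eef_rot: [-0.001, -0.0, 1.0, 0.001]
wrist_force: [-0.1, 0.3, -0.3]
opening: -0.002
grasp_force: 0.0
```

send_rows(dr=[[0,0,0],[0,0,0],[0,0,0],[0,0,0],[0,0,0],[0,0,0],[0,0,0],[0,0,0]], xyz=[[-1,0.1,0],[-2,0.1,0],[-3,0.1,0],[-4,0.1,0],[-5,0.1,0],[-5.6,0.1,0],[-6.1,0.1,0],[-6.5,0.1,0]], jaw=[0,0,0,0,0,0,0,0])

```text
time_s: 12.35
eef_pos: [0.4971, -0.2304, 0.0357]
eef_rot: [-0.0, -0.0, 1.0, 0.0]
wrist_force: [-0.1, -0.6, -0.2]
opening: 0.001
grasp_force: 0.0
```

send_rows(dr=[[0,0,0],[0,0,0],[0,0,0],[0,0,0],[0,0,0],[0,0,0],[0,0,0],[0,0,0]], xyz=[[-0.3,0,0],[-0.6,0,0],[-1,0,0],[-1.4,0,0],[-1.8,0,0],[-2.2,0,0],[-2.6,0,0],[-3,0,0]], jaw=[0,0,0,0,0,0,0,0])

```text
time_s: 13.35
eef_pos: [0.5272, -0.2305, 0.0358]
eef_rot: [-0.0, -0.0, 1.0, -0.0]
wrist_force: [-2.2, -0.1, 1.0]
opening: 0.001
grasp_force: 0.8
```

Contact is made with about 2 N of drawer friction. I keep pushing to about x=0.559, then gently to the stop.

send_rows(dr=[[0,0,0],[0,0,0],[0,0,0],[0,0,0],[0,0,0],[0,0,0],[0,0,0],[0,0,0]], xyz=[[-0.4,0,0],[-0.8,0,0],[-1.2,0,0],[-1.6,0,0],[-2,0,0],[-2.4,0,0],[-2.8,0,0],[-3.2,0,0]], jaw=[0,0,0,0,0,0,0,0])

```text
time_s: 14.35
eef_pos: [0.5592, -0.2305, 0.0358]
eef_rot: [-0.0, -0.0, 1.0, 0.0]
wrist_force: [-1.9, -1.1, 0.8]
opening: -0.001
grasp_force: 0.8
```

send_rows(dr=[[0,0,0],[0,0,0],[0,0,0],[0,0,0],[0,0,0],[0,0,0],[0,0,0],[0,0,0]], xyz=[[-0.1,0,0],[-0.2,0,0],[-0.3,0,0],[-0.4,0,0],[-0.5,0,0],[-0.6,0,0],[-0.6,0,0],[-0.6,0,0]], jaw=[0,0,0,0,0,0,0,0])

```text
time_s: 15.35
eef_pos: [0.5651, -0.2304, 0.0358]
eef_rot: [0.0, -0.0, 1.0, 0.0]
wrist_force: [-0.7, 0.9, -0.6]
opening: 0.0
grasp_force: 0.3
```

send_rows(dr=[[0,0,0],[0,0,0],[0,0,0],[0,0,0],[0,0,0],[0,0,0],[0,0,0],[0,0,0]], xyz=[[-0.05,0,0],[-0.1,0,0],[-0.15,0,0],[-0.2,0,0],[-0.25,0,0],[-0.3,0,0],[-0.3,0,0],[-0.3,0,0]], jaw=[0,0,0,0,0,0,0,0])

```text
time_s: 16.35
eef_pos: [0.568, -0.2304, 0.0358]
eef_rot: [0.0, -0.0, 1.0, 0.0]
wrist_force: [-1.4, 0.3, 0.1]
opening: 0.002
grasp_force: 0.4
```

send_rows(dr=[[0,0,0],[0,0,0],[0,0,0],[0,0,0],[0,0,0],[0,0,0],[0,0,0],[0,0,0]], xyz=[[-0.05,0,0],[-0.1,0,0],[-0.15,0,0],[-0.2,0,0],[-0.25,0,0],[-0.3,0,0],[-0.3,0,0],[-0.3,0,0]], jaw=[0,0,0,0,0,0,0,0])

```text
time_s: 17.35
eef_pos: [0.571, -0.2305, 0.0358]
eef_rot: [0.0, -0.0, 1.0, -0.0]
wrist_force: [-1.8, 0.6, 0.2]
opening: 0.0
grasp_force: 0.5
```

send_rows(dr=[[0,0,0],[0,0,0],[0,0,0],[0,0,0],[0,0,0],[0,0,0],[0,0,0],[0,0,0]], xyz=[[-0.05,0,0],[-0.1,0,0],[-0.15,0,0],[-0.2,0,0],[-0.25,0,0],[-0.3,0,0],[-0.3,0,0],[-0.3,0,0]], jaw=[0,0,0,0,0,0,0,0])

```text
time_s: 18.35
eef_pos: [0.574, -0.2305, 0.0358]
eef_rot: [0.0, -0.0, 1.0, -0.0]
wrist_force: [0.2, 1.0, -0.2]
opening: 0.001
grasp_force: 0.5
```

```bash
python3 - <<'E'
from h import *
b=snap('side','s4.png'); a=snap('top','t4.png')
A=cv2.resize(a[130:250,270:410,::-1],(420,360),interpolation=cv2.INTER_CUBIC)
B=cv2.resize(b[130:220,205:300,::-1],(380,360),interpolation=cv2.INTER_CUBIC)
cv2.imwrite('pics/c4.png',np.hstack([A,cv2.convertScaleAbs(B,alpha=1.2)]))
E
```

```text
(no output)
```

View pics/c4.png

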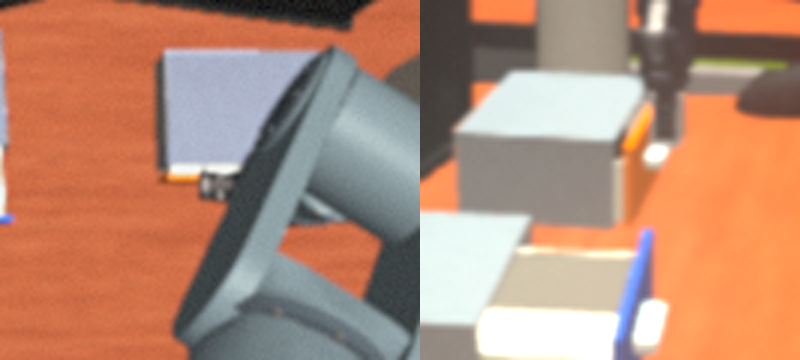

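A white strip at crop (200,170) shows it is still a few mm open, so I go on.

send_rows(dr=[[0,0,0],[0,0,0],[0,0,0],[0,0,0],[0,0,0],[0,0,0],[0,0,0],[0,0,0]], xyz=[[-0.06,0,0],[-0.12,0,0],[-0.18,0,0],[-0.24,0,0],[-0.3,0,0],[-0.36,0,0],[-0.4,0,0],[-0.4,0,0]], jaw=[0,0,0,0,0,0,0,0])

```text
time_s: 19.45
eef_pos: [0.5781, -0.2305, 0.0358]
eef_rot: [0.0, -0.0, 1.0, -0.0]
wrist_force: [-1.4, 0.1, -0.7]
opening: 0.005
grasp_force: 0.6
```

send_rows(dr=[[0,0,0],[0,0,0],[0,0,0],[0,0,0],[0,0,0],[0,0,0],[0,0,0],[0,0,0]], xyz=[[-0.06,0,0],[-0.12,0,0],[-0.18,0,0],[-0.24,0,0],[-0.3,0,0],[-0.3,0,0],[-0.3,0,0],[-0.3,0,0]], jaw=[0,0,0,0,0,0,0,0])

```text
time_s: 20.45
eef_pos: [0.5797, -0.2305, 0.0358]
eef_rot: [-0.001, -0.0, 1.0, 0.0]
wrist_force: [-8.1, -0.2, 4.8]
opening: 0.002
grasp_force: 3.9
```

send_rows(dr=[[0,0,0],[0,0,0],[0,0,0],[0,0,0],[0,0,0],[0,0,0],[0,0,0],[0,0,0]], xyz=[[-0.05,0,0],[-0.1,0,0],[-0.15,0,0],[-0.15,0,0],[-0.15,0,0],[-0.15,0,0],[-0.15,0,0],[-0.15,0,0]], jaw=[0,0,0,0,0,0,0,0])

```text
time_s: 21.45
eef_pos: [0.5797, -0.2305, 0.0358]
eef_rot: [-0.003, -0.0, 1.0, 0.0]
wrist_force: [-14.8, -0.2, 9.3]
opening: -0.004
grasp_force: 7.2
```

send_rows(dr=[[0,0,0],[0,0,0],[0,0,0],[0,0,0],[0,0,0],[0,0,0],[0,0,0],[0,0,0]], xyz=[[0.5,0,0],[2,0,0],[5,0,0],[9,0,0],[13,0,0],[15,0,-4],[15,0,-9],[15,0,-12]], jaw=[0,0,0,0,0,0,0,0])

```text
time_s: 22.45
eef_pos: [0.4336, -0.2314, 0.1588]
eef_rot: [0.002, 0.0, 1.0, -0.002]
wrist_force: [0.3, 0.0, -0.4]
opening: -0.006
grasp_force: 0.0
```

```bash
python3 - <<'E'
from h import *
b=snap('side','s5.png'); a=snap('top','t5.png'); print(ctrl.get_obs()['eef_pos'])
A=cv2.resize(a[130:250,210:410,::-1],(500,300),interpolation=cv2.INTER_CUBIC)
B=cv2.resize(b[130:220,205:300,::-1],(300,300),interpolation=cv2.INTER_CUBIC)
cv2.imwrite('pics/c5.png',np.hstack([A,cv2.convertScaleAbs(B,alpha=1.2)]))
E
```

```text
[ 0.43510857 -0.23250896  0.16015134]
```

View pics/c5.png

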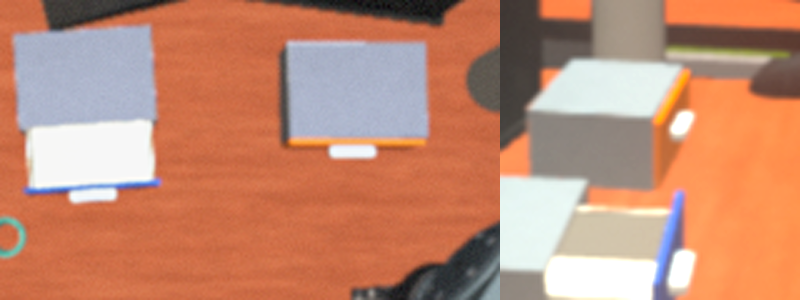

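The orange front is flush with its unit at crop (355,142), and blue is still open. The arm is clear, so I hand in.

```bash
python3 -c "
from bench import ctrl
print(ctrl.hand_in())"
```

```text
the job is handed in; nothing more can be done
None
```

The black loupe was standing upright in the orange drawer when I last saw it, before the push; the drawer is now shut against its stop, the blue drawer is still open and untouched, and the job was handed in at about 22.5 s.

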